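# Close the test-water tank: back the filler cap onto its thread and screw it home

### The job

The valve test is over and the test-water tank has to be closed: swing the return spout clear of the filler, set the cap with the wing bar on the filler mouth, turn it backwards (counter-clockwise from above) until you feel it drop into its thread, then screw it down clockwise until it sits home on the mouth and is nipped tight. Leave the other fittings on the bench where they are.

Things in the scene. Friction and masses are not known exactly. Their poses are not given: they have to be found in the camera images.
- test_tank: grey steel tank bolted to the bench behind the vise, 165 (x) x 110 (y) x 85 mm high; origin at the centre of its underside, z up. The filler neck stands on its top at x = -45 mm, on the robot's side; the swivel of the return spout at x = +45 mm, behind it. A sight glass and a drain cock stand out 21 mm from its -y side.
- filler_mouth (a point): centre of the open filler mouth, on the rim of the neck, 127 mm above the tank's underside. The steel neck is 36 mm in the bore, 46 mm over its core and stands 42 mm above the tank's top; a coarse right-hand thread of three equal starts, 54 mm over the ridges, begins 5 mm below the rim and falls 27 mm a turn (ridges 9 mm apart). Where the starts lie round the neck varies.
- return_spout (a joint): turn of the return spout about its upright swivel, rad, positive counter-clockwise from above; 0 = outlet right over the filler mouth, free to +-2.4. A stiff swivel: about 0.12 N m, and it stays where it is left.
- spout_pivot (a point): on the spout's swivel axis, at the height of the middle of its level tube (188 mm above the tank's underside). The tube is 13 mm thick and runs level from here, 90 mm long, then bends down.
- spout_end (a point): centre of the outlet of the return spout, facing down, 90 mm from the swivel axis and 30 mm above the height of the filler rim; the outlet nozzle is 18 mm thick
- filler_cap: aluminium filler cap, 180 to 290 g, 66.5 mm high in all, open below: a skirt 64 mm round, a wing bar on top, and inside the skirt a pilot 33 mm round with a tapered nose that stands out 10 mm below the skirt and enters the neck's bore. Origin at the centre of the pilot's foot, z up; skirt from 10 to 40.5 mm. Three lugs inside the skirt, 13 to 17 mm up, ride on the neck's thread.
- wing_bar (a point): middle of the cap's wing bar, 53.5 mm above the cap's foot; the bar is 56 mm long (along the cap's x), 12 mm thick (along y) and 26 mm high. The cap must be free to sink: a firm grip on the bar holds it up, while fingers set loosely either side of the bar turn it and let it drop.
- cap_seat (a point): centre of the cap's inside top (rubber seal), 35.25 mm above its foot. Set on at any turn, the cap rests on the thread; turned backwards it climbs to a start of the thread (seat 17 mm above the mouth), at most a third of a turn away, and drops 9 mm; forwards from there it meets the rim after about a third of a turn and some 40 degrees later goes suddenly tight; 0.3 N m is plenty.
- pipe_cap: dark domed pipe cap, no wing bar, 73 mm round, 38 mm high, origin under its centre; leave it
- bell_reducer: dark bell reducer, 54 mm round, 38 mm high, origin under its centre; leave it
- pipe_union: rusty pipe union standing on end, 47 x 54 x 47 mm, origin under its centre; leave it
- tall_nipple: pipe nipple standing on end, 48 mm round, 108 mm high, origin under its centre; leave it
Mind the look-alikes: they are no part of the job. What is shaped like the filler_cap but red or yellow is not meant.

How it is judged:
By the outcome, as a careful person would: the job done as asked, in the order asked, and still so for the second after the job is handed in, with the robot touching nothing.
It also fails if it takes over 72 s, if anything falls off the work surface, if the arm or the gripper's body presses on something with over 40 N, if the wrist force passes 120 N, or if a joint passes its speed limit or range.

### The arm

A 6-joint arm with a two-finger parallel gripper is mounted at the origin on a cart in front of the work surface, level with it; the furniture and walls round the work are solid. World frame = base frame: x ahead of the robot, y to its left, z up, the work surface at z = 0. Lengths are in mm, angles in rad, forces in N, time in s.
With the tool pointing down it reaches from about 275 to 825 mm from the base axis. Payload 5.2 kg.
Tool frame: the origin (TCP) lies midway between the tips of the shut fingers; the grasp point (between the pads) lies 19 mm behind it; z points along the fingers, y is the line along which they close (so a half turn about z gives the same grasp; the last joint's range is limited). The gripper opens to 93 mm and grips with 3 to 60 N. Pads are 15 mm wide; open, the fingers measure 128 mm over their backs; the gripper's body (75 mm by 188 mm) begins 65 mm behind the grasp point.
Start: joints at [-1.5, 0.259, 1.535, -0, 1.348, -0.203], TCP at [148.736, -529.511, 218.653] pointing down, gripper open.
Joint ranges: [-3.14, 3.14], [-0.91, 2.08], [0.19, 2.58], [-1.22, 4.36], [0.22, 2.71], [-3.12, 3.12]. Speed limits (rad/s): [2.57, 2.57, 3.14, 3.14, 3.14, 3.14].

### API

Orientations are given as a rotation vector (axis times angle).
In Python, from station import bot gives the robot as it stands. Calls block until the motion is done:
- bot.movep(position, orientation): joint-space move of the TCP to a pose.
- bot.servo_line(position, rotation=None, feed=150): straight line of the TCP; rotation=None keeps the orientation; feed is the mean speed in mm/s.
- bot.movej(angles): joint-space move.
- bot.open() and bot.close(squeeze=None): open the fingers fully, or close them until they stop; squeeze is the grip in N (None keeps the last).
- bot.pause(seconds).
- bot.inverse_kinematics(position, orientation): joint angles nearest the present ones, or None.
- bot.get_state(): the state.
- bot.read_camera(name): name is "side" or "top"; returns a dict with "pixels" (420x560x3 uint8, blue, green, red), "intrinsics" (3x3 intrinsics, pixels), "world_to_cam" (4x4, takes a point from world to camera coordinates). Camera axes: x right, y down, z forward; pixel columns grow to the right and rows downward; lengths in mm; the calibration is good to about 2 mm. A picture is of the moment at which its call begins. There is no depth.
A pose or a line that the arm cannot do raises bot.MotionError and nothing moves.
- bot.hand_in(): hands the job in; it is judged then, once.
Trained networks look in the newest picture that a camera, given by its name, has taken for a name from the list of things; names that differ only in an ending like _2 or _b are one class to them, and where a whole thing is asked for, a point or a joint stands for the part that bears it (a point fixed in the world has none). Each returns a list of dicts, best first, with "score" (0 to 1); they miss things now and then, are a little off and sometimes report something else, mostly with a low value. They report only what shows in the picture. A call takes as long as a camera call. They do not tell look-alikes from the thing itself.
- bot.find_in(camera, target): "bbox" ([left, top, right, bottom] in pixels, round what is visible of it).
- bot.trace(camera, target): "pixels" (420x560 bool, what is visible of it) and "bbox" ([left, top, right, bottom] in pixels, round what is visible of it).
- bot.tip_of(camera, target): "uv" ([column, row] in pixels: a listed point, or the origin of a listed thing).
The state is a dict: "t": time; "q": joint angles; "dq": joint speeds; "tau": joint torques, N m; "tool_pos": TCP position; "eef_rot": TCP orientation; "force": force on the tool from outside, world axes, zero at the start; "ft_torque": the same for the moment, N m; "finger_gap": opening from 0.0 (shut) to 1.0 (fully open); "grip_force": force on a finger pad.
Only numpy, scipy, OpenCV 4.12 (cv2) and the standard library are available. Lean on these libraries where they do the work, as an engineer would, in place of code of your own. Each camera call takes 0.05 s, during which the arm holds its last target. There are 200 camera calls.

## Working session

There is one attempt and no reset: what is moved stays moved. The work goes in short steps, each a Python script; the robot and the scene stay as the last script left them, time stands still between calls to the robot, and variables do not carry over. Pictures are saved under pics/ and viewed, at most 10 in all, crops included, and the job is handed in when it is done.

```bash
mkdir -p pics; ls
python3 - <<'E'
from station import bot
import cv2
for c in ("side","top"):
    r=bot.read_camera(c); cv2.imwrite(f"pics/{c}0.png",r["pixels"])
    print(c,r["intrinsics"].tolist() if hasattr(r["intrinsics"],'tolist') else r["intrinsics"]); print(r["world_to_cam"])
    for n in ("filler_mouth","spout_pivot","spout_end","wing_bar","filler_cap","cap_seat","test_tank"):
        print(n,[(d["score"],[round(float(x)) for x in d["uv"]]) for d in bot.tip_of(c,n)][:4])
    print([(d["score"],d["bbox"]) for d in bot.find_in(c,"filler_cap")][:4])
s=bot.get_state();print(s)
E
```

```text
pics
side [[439.3344693725561, 0.0, 285.3598764609082], [0.0, 439.3344693725561, 215.6746560481209], [0.0, 0.0, 1.0]]
[[ 9.05214044e-01 -4.24846120e-01 -9.65965275e-03 -6.42081021e+02]
 [-2.44329657e-01 -5.01722846e-01 -8.29805522e-01  7.46503355e+01]
 [ 3.47693188e-01  7.53511752e-01 -5.57969073e-01  1.14356918e+03]
 [ 0.00000000e+00  0.00000000e+00  0.00000000e+00  1.00000000e+00]]
filler_mouth [(0.91, [267, 181])]
spout_pivot [(0.57, [293, 156])]
spout_end [(0.76, [266, 170])]
wing_bar [(0.9, [270, 238]), (0.77, [339, 354]), (0.62, [262, 180]), (0.49, [297, 153])]
filler_cap [(0.97, [270, 252]), (0.71, [338, 373]), (0.7, [259, 196]), (0.69, [305, 255])]
cap_seat [(0.64, [273, 240]), (0.64, [337, 358]), (0.48, [260, 184])]
test_tank [(0.6, [281, 217])]
[(0.89, [317.3, 344.8, 354.4, 383.2]), (0.8, [260.3, 226.3, 288.8, 260.9]), (0.71, [277.7, 253.3, 298.4, 284.7]), (0.6, [248.6, 170.8, 267.4, 193.7])]
top [[441.3077129990491, 0.0, 269.9906851699317], [0.0, 441.3077129990491, 210.03340907660072], [0.0, 0.0, 1.0]]
[[ 1.23655512e-02 -9.99914385e-01 -4.27977023e-03 -3.41181477e+02]
 [-9
[... 658 characters left out ...]
2, [184.6, 157.0, 200.8, 202.5])]
{'t': 0.9, 'q': array([-1.49980578e+00,  2.58573120e-01,  1.53503772e+00, -8.03513010e-08,
        1.34801379e+00, -2.02805339e-01]), 'dq': array([ 0.00155835, -0.0007256 , -0.00139506,  0.00035713, -0.00142891,
        0.00082028]), 'tau': array([-8.53236597e-04, -4.37184834e+01, -2.84309632e+01,  7.18904869e-02,
        3.10912100e-02,  1.46001653e-06]), 'tool_pos': array([ 148.73165587, -529.48783082,  218.6520562 ]), 'eef_rot': array([-3.11216862e+00, -4.28731145e-01, -3.18474713e-06]), 'force': array([-0.35768629, -0.4082955 , -0.46905283]), 'ft_torque': array([ 0.03478759,  0.00313757, -0.02398877]), 'grip_force': 0.0, 'finger_gap': 1.0010232805150752}
```

Run:
```python
import cv2
a=cv2.imread("pics/side0.png")[120:400,190:420]
b=cv2.imread("pics/top0.png")[110:330,100:450]
cv2.imwrite("pics/s1.png",cv2.resize(a,(492,600),interpolation=3)); cv2.imwrite("pics/t1.png",cv2.resize(b,(800,503),interpolation=3))
```

```text
(no output)
```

View pics/s1.png

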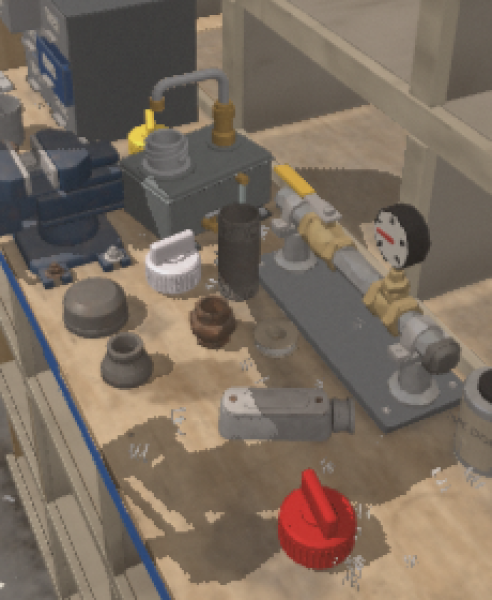

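View pics/t1.png

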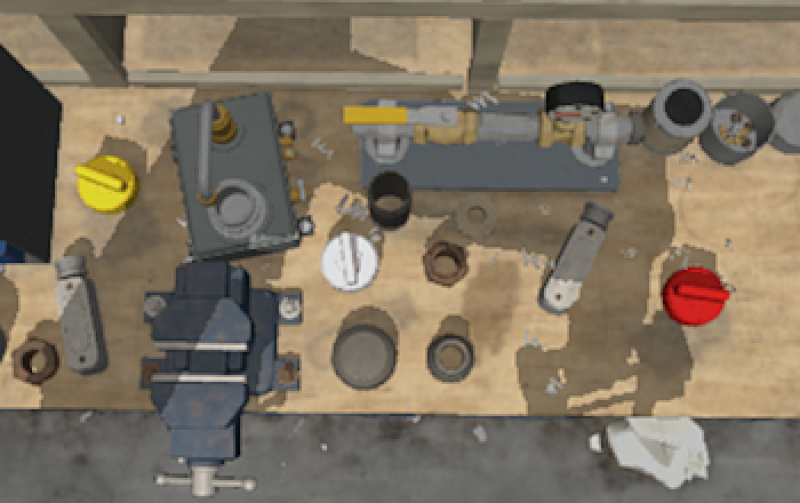

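The side view shows the white cap near px (271,242) and the tank with its spout roughly over the neck. The red cap at (339,363) and the yellow cap at (258,185) are the look-alikes. In the top view the white cap is at (253,225), the neck at about (203,200), and the tall nipple is just up and to the right of the cap.

```bash
cat > h.py <<'E'
from station import bot
import numpy as np, cv2
from scipy.spatial.transform import Rotation as R
def P(r): return r["intrinsics"]@r["world_to_cam"][:3]
def tri(Ps,Pt,us,ut):
    x=cv2.triangulatePoints(Ps,Pt,np.float64(us).reshape(2,1),np.float64(ut).reshape(2,1)); return (x[:3]/x[3]).ravel()
def atz(P,uv,z):
    A=np.array([P[0]-uv[0]*P[2],P[1]-uv[1]*P[2]]); return np.linalg.solve(A[:,:2],-A[:,2]*z-A[:,3])
def pix(P,X): v=P@np.append(X,1); return v[:2]/v[2]
def down(yaw): # tool down; tool x axis at world angle yaw, y axis at yaw-90deg
    return (R.from_euler('z',yaw)*R.from_euler('x',np.pi)).as_rotvec()
def yaw_now():
    return np.arctan2(*R.from_rotvec(bot.get_state()["eef_rot"]).as_matrix()[[1,0],0])
E
python3 - <<'E'
from h import *
S=bot.read_camera("side");T=bot.read_camera("top");Ps,Pt=P(S),P(T)
for n,u,t in [("mouth",(267,181),(201,196)),("pivot",(293,156),(190,150)),("end",(266,170),(192,198)),("bar",(270,238),(250,222)),("cap",(270,252),(254,225)),("seat",(273,240),(253,221))]:
    x=tri(Ps,Pt,u,t); print(n,x.round(), (pix(Ps,x)-u).round(1),(pix(Pt,x)-t).round(1))
print("mouth z127",atz(Pt,(201,196),127),atz(Ps,(267,181),127))
print("pivot z188",atz(Pt,(190,150),188),atz(Ps,(293,156),188))
print("end z157",atz(Pt,(192,198),157),atz(Ps,(266,170),157))
print("bar 53.5",atz(Pt,(250,222),53.5),atz(Ps,(270,238),53.5))
# tank mask -> yaw; other things
for n in("tall_nipple","pipe_union","pipe_cap","bell_reducer"):
    for c,p in(("top",Pt),("side",Ps)):
        print(n,c,[(d["score"],atz(p,d["uv"],0).round()) for d in bot.tip_of(c,n)][:2])
m=[d for d in bot.trace("top","test_tank")][0]["pixels"].astype(np.uint8)
c=max(cv2.findContours(m,0,2)[0],key=cv2.contourArea); q=cv2.boxPoints(cv2.minAreaRect(c)); print("tank top",[atz(Pt,p,85).round() for p in q])
# white bar: trace of cap
for d in bot.trace("top","wing_bar")[:3]:
    ys,xs=np.nonzero(d["pixels"]); print(d["score"],d["bbox"],len(xs)); 
b=T["pixels"][205:245,230:275]; cv2.imwrite("pics/capT.png",cv2.resize(b,(540,480),interpolation=0))
b=T["pixels"][135:225,165:245]; cv2.imwrite("pics/tankT.png",cv2.resize(b,(533,600),interpolation=3))
b=S["pixels"][140:240,235:325]; 
cv2.imwrite("pics/both.png",np.hstack([cv2.resize(T["pixels"][140:240,165:265],(400,400)),cv2.resize(b,(360,400))]))
E
```

```text
mouth [ 579. -173.  133.] [ 0.8 -0.2] [-0.3  0.9]
pivot [ 671. -149.  176.] [ 2.7 -0.8] [-1.  3.]
end [ 576. -159.  158.] [-1.9  0.4] [ 0.7 -2.1]
bar [ 536. -284.   37.] [ 0.6 -0.1] [-0.2  0.6]
cap [ 533. -292.    0.] [ 1.2 -0.3] [-0.3  1.1]
seat [ 540. -292.   35.] [ 0.3 -0.1] [-0.1  0.3]
mouth z127 [ 582.54049489 -172.85092405] [ 580.99482523 -162.98824769]
pivot z188 [ 674.34783488 -153.79417989] [ 652.248427  -172.3464709]
end z157 [ 570.77832453 -157.61748624] [ 581.39621439 -157.97346615]
bar 53.5 [ 534.53104202 -285.16410311] [ 525.99038044 -303.96972034]
tall_nipple top [(0.68, array([ 595., -330.])), (0.44, array([ 734., -117.]))]
tall_nipple side [(0.78, array([ 604., -333.]))]
pipe_union top [(0.49, array([ 536., -388.]))]
pipe_union side [(0.94, array([ 545., -379.])), (0.39, array([ 422., -312.]))]
pipe_cap top [(0.94, array([ 424., -305.]))]
pipe_cap side [(0.83, array([ 431., -317.]))]
bell_reducer top [(0.78, array([ 422., -405.]))]
bell_reducer side [(0.75, array([ 537., -298.])), (0.7, array([ 427., -403.]))]
tank top [array([690., -88.]), array([ 715., -223.]), array([ 538., -256.]), array([ 515., -126.])]
0.88 [133.7, 176.8, 160.1, 205.8] 558
0.88 [388.1, 227.2, 420.5, 254.8] 585
0.75 [241.5, 209.8, 262.1, 239.0] 535
```

View pics/both.png

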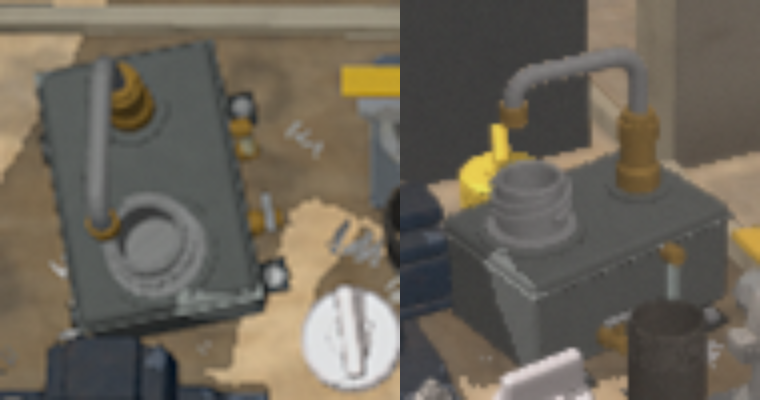

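View pics/capT.png

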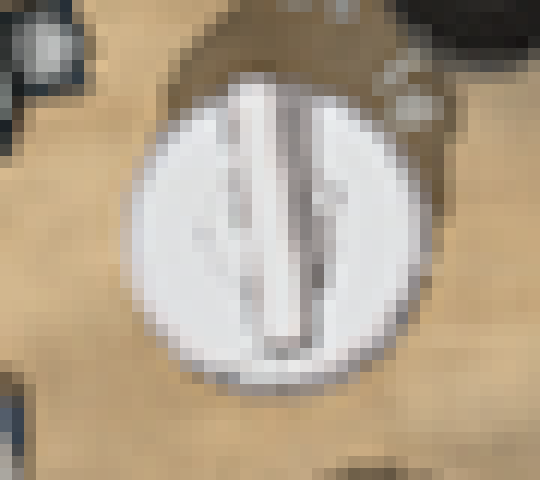

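Close-up (top): the cap's bar runs from about px (251.1,211.7) to (253.8,233.8). The tank is yawed about 10°. The outlet is near (190.5,195.5), just left of the mouth, so the shortest way to clear it is to push it towards +y.

Run:
```python
from h import *
S=bot.read_camera("side");T=bot.read_camera("top");Ps,Pt=P(S),P(T)
print("mouth",atz(Pt,(202.5,200.5),127),atz(Ps,(268,186.2),127),tri(Ps,Pt,(268,186.2),(202.5,200.5)))
print("outlet",atz(Pt,(190.5,195.5),157),atz(Ps,(263.5,170.5),157))
a,b=atz(Pt,(251.1,211.7),66.5),atz(Pt,(253.8,233.75),66.5);print("bar",a,b,(a+b)/2,np.degrees(np.arctan2(*(a-b)[::-1])))
print("skirt",atz(Pt,(253.3,225),36))
f=lambda x,y:(165+x/4,140+y/4)
for p,q in(((85,330),(45,80)),((262,290),(213,42))):
    p,q=atz(Pt,f(*p),85),atz(Pt,f(*q),85);print("edge",p,q,np.degrees(np.arctan2(*(q-p)[::-1])))
print("tube elbow pts z188",atz(Pt,f(100,65),188),atz(Pt,f(97,210),170))
print("box",[atz(Pt,(126,154),z) for z in(100,200,300)])
print("swivel base",atz(Pt,f(142,122),88), "side base",atz(Ps,(235+238/4,140+190/4),88))
```

```text
mouth [ 571.78891748 -176.82230935] [ 572.61996884 -189.10507179] [ 575.66781849 -176.04580408  118.88497221]
outlet [ 576.56448052 -153.93128887] [ 574.50869772 -157.64296209]
bar [ 558.10987504 -288.01212434] [ 503.36068154 -295.73817709] [ 530.73527829 -291.87515072] 8.032380948795947
skirt [ 529.91910477 -292.73116263]
edge [ 526.19300641 -133.000887  ] [ 683.08445614 -100.424748  ] 11.729930402815848
edge [ 551.98685688 -239.07239075] [ 708.90925049 -203.85943757] 12.64750816901526
tube elbow pts z188 [ 659.67544659 -154.49200283] [ 580.45782344 -153.28998264]
box [array([692.34042073,  20.41015052]), array([659.4239203 , -14.59361322]), array([626.50741987, -49.59737697])]
swivel base [ 655.84752177 -162.33189591] side base [ 660.38701714 -165.00008902]
```

```bash
cat >> h.py <<'E'
d2=np.radians
MOUTH=np.array([573.,-178.]); PIV=np.array([661.,-159.6]); CAP=np.array([530.5,-292.3]); BAR=d2(8.)
def u(a): return np.array([np.cos(a),np.sin(a)])
E
python3 - <<'E'
from h import *
def peg(a,off,r=60): return PIV+r*u(a)+off*u(a-np.pi/2)
for base in (90,-90):
    print(base,[ (lambda q: None if q is None else q.round(2)[[0,5]])(bot.inverse_kinematics([*peg(d2(177+k),26),172],down(d2(177+k+base)))) for k in (0,40,80,115)])
for n,p,z in(("cap",CAP,45),("mouth",MOUTH,160)):
    for y in range(-180,180,30):
        q=bot.inverse_kinematics([*p,z],down(d2(y)));print(n,y,None if q is None else q.round(2)[5],end="; ")
    print()
E
```

```text
90 [array([-0.39,  2.8 ]), array([-0.46,  2.03]), array([-0.5,  1.3]), array([-0.49,  0.7 ])]
-90 [array([-0.39, -0.34]), array([-0.46, -1.11]), array([-0.5 , -1.84]), array([-0.49, -2.44])]
cap -180 -2.26; cap -150 -2.78; cap -120 2.98; cap -90 2.45; cap -60 1.93; cap -30 1.41; cap 0 0.88; cap 30 0.36; cap 60 -0.16; cap 90 -0.69; cap 120 -1.21; cap 150 -1.73; 
mouth -180 -2.06; mouth -150 -2.58; mouth -120 -3.1; mouth -90 2.65; mouth -60 2.13; mouth -30 1.61; mouth 0 1.08; mouth 30 0.56; mouth 60 0.04; mouth 90 -0.49; mouth 120 -1.01; mouth 150 -1.53;
```

Run:
```python
from h import *
def peg(a,off,r=60): return PIV+r*u(a)+off*u(a-np.pi/2)
rot=lambda k:down(d2(177+k-90))
bot.movep([*peg(d2(177),28),230],rot(0)); bot.close(20)
print(bot.get_state()["finger_gap"])
bot.servo_line([*peg(d2(177),28),172],rot(0),150)
for k in np.linspace(0,112,9):
    bot.servo_line([*peg(d2(177+k),14),172],rot(k),120)
    s=bot.get_state();print(round(k),s["force"].round(1),round(s["t"],1))
bot.servo_line([*peg(d2(289),30),172],None,150)
bot.servo_line([*peg(d2(289),30),240],None,250); bot.open()
bot.movep([*CAP,140],down(BAR))
r=bot.read_camera("top");s=bot.read_camera("side")
print(bot.get_state()["t"],[(d["score"],atz(P(r),d["uv"],157)) for d in bot.tip_of("top","spout_end")],[(d["score"],atz(P(s),d["uv"],157)) for d in bot.tip_of("side","spout_end")])
cv2.imwrite("pics/b.png",np.hstack([cv2.resize(r["pixels"][120:260,150:350],(420,294)),cv2.resize(s["pixels"][120:290,220:360],(357,434))[:294]]))
```

```text
0.005653818866290518
0 [0.7 0.7 0.1] 6.0
14 [-0.5  0.4 -0.6] 6.4
28 [-0.9  0.9 -0.5] 6.8
42 [-0.7  0.   0.6] 7.2
56 [-0.3  0.4 -0.3] 7.6
70 [ 0.5 -0.1 -0.2] 8.0
84 [-0.2 -0.1  0.2] 8.4
98 [-0.2 -0.9 -1. ] 8.8
112 [0.1 0.2 0.7] 9.2
14.0583 [] [(0.82, array([ 690.74523414, -250.44011107]))]
```

View pics/b.png

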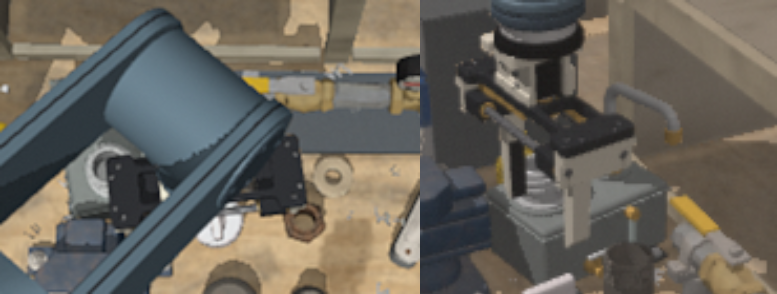

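Side view: the spout now points to −y with its outlet near (690,-250), well off the filler. Next I grasp the cap, keeping the fingers clear of the union.

Run:
```python
from h import *
p=CAP+[0,3]
bot.servo_line([*p,60],down(BAR),150); print(bot.get_state()["force"].round(1))
bot.servo_line([*p,45],None,60); print(bot.get_state()["force"].round(1))
bot.close(30); s=bot.get_state();print(s["finger_gap"]*93,s["grip_force"],s["force"].round(1))
bot.servo_line([*p,70],None,100);bot.servo_line([*p,235],None,250)
bot.movep([*MOUTH,235],down(BAR)); bot.servo_line([*MOUTH,195],None,150);bot.pause(.3)
s=bot.get_state();print(s["finger_gap"]*93,s["grip_force"],s["force"].round(1),s["t"],s["tool_pos"])
S=bot.read_camera("side");T=bot.read_camera("top")
for c,r in(("side",S),("top",T)):
    for n in("filler_mouth","filler_cap","cap_seat","wing_bar"):
        print(c,n,[(d["score"],np.round(d["uv"],1)) for d in bot.tip_of(c,n)][:3])
print("expected cap foot/seat/bar side",[pix(P(S),[*MOUTH,150+h]).round(1) for h in(0,35.25,53.5)],"mouth",pix(P(S),[*MOUTH,127]).round(1))
cv2.imwrite("pics/c.png",np.hstack([cv2.resize(S["pixels"][130:230,220:320],(500,500),interpolation=3),cv2.resize(T["pixels"][150:250,170:230],(300,500))]))
```

```text
[-0.  -0.5  0.5]
[-0.5  0.1 -0.2]
11.798936668110047 29.99973088502884 [ 0.1 -0.4 -0.8]
11.962300488148598 29.999546706676483 [-0.4 -0.5 -1.5] 18.9417 [ 573.39289524 -178.37066905  195.97728694]
side filler_mouth []
side filler_cap [(0.55, array([265.2, 175.6])), (0.5, array([262.7, 191. ])), (0.2, array([268.3, 162.7]))]
side cap_seat [(0.89, array([266. , 163.3])), (0.69, array([337.5, 359.6])), (0.39, array([264.4, 181.3]))]
side wing_bar [(0.9, array([336.5, 356.3])), (0.74, array([264.2, 157.5])), (0.56, array([258.8, 178. ]))]
top filler_mouth [(0.65, array([203. , 196.5])), (0.63, array([269.5, 205. ]))]
top filler_cap [(0.78, array([203.8, 196.2])), (0.78, array([400. , 238.8]))]
top cap_seat [(0.76, array([406.5, 236.8])), (0.65, array([201.9, 190.6]))]
top wing_bar [(0.92, array([407.6, 235.8])), (0.74, array([197.8, 188.5]))]
expected cap foot/seat/bar side [array([266.1, 176.4]), array([265.7, 164.1]), array([265.4, 157.5])] mouth [266.4 184.2]
```

View pics/c.png

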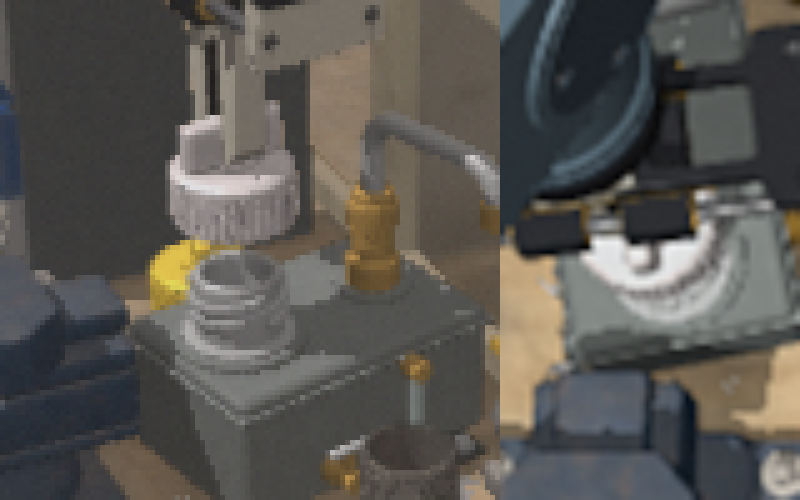

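The cap hangs upright over the neck. Its skirt is centred about 0.6 px left of the neck axis in the side view (cap at column 266.7, neck at 268), so I shift it about 1.5 mm. Then I lower it with force feedback.

```bash
cat >> h.py <<'E'
def F(n=1): return bot.get_state()["force"]
E
python3 - <<'E'
from h import *
p=MOUTH+[1.2,-1.0]
bot.servo_line([*p,178],None,100); f0=F(); z=178.; print(f0.round(1),bot.get_state()["t"])
while z>138:
    z-=1.5; bot.servo_line([*p,z],None,40); s=bot.get_state(); f=s["force"]-f0
    print(round(z,1),f.round(1),s["tool_pos"].round(1),round(s["t"],2))
    lat=np.hypot(*f[:2])
    if lat>2.5: p=p+f[:2]/lat*min(.6,lat*.1)
    if f[2]>6: break
E
```

```text
[ 0.1 -0.8 -1.3] 19.7583
176.5 [ 0.2  0.9 -0.6] [ 574.4 -179.1  176.9] 20.01
175.0 [-0.6  1.1  0.2] [ 574.2 -179.   175. ] 20.26
173.5 [-1.4  0.9  0. ] [ 574.1 -178.9  173.4] 20.51
172.0 [ 0.4  0.7 -1.9] [ 574.1 -179.   171.9] 20.76
170.5 [ 0.1  0.5 -1.1] [ 574.1 -178.9  170.4] 21.01
169.0 [ 0.7  1.  -0.6] [ 574.1 -179.   168.9] 21.26
167.5 [-0.5  1.   0.1] [ 574.2 -178.9  167.4] 21.51
166.0 [1.5 3.8 0.6] [ 574.5 -178.6  166.2] 21.76
164.5 [0.4 4.6 4.2] [ 574.7 -178.1  164.8] 22.01
163.0 [1.9 6.2 2.4] [ 574.6 -177.4  162.7] 22.26
161.5 [ 2.1  4.9 -0.4] [ 574.4 -177.2  160.9] 22.51
160.0 [ 0.4  3.2 -0.8] [ 574.6 -177.   159.6] 22.76
158.5 [ 0.6  3.6 -1.7] [ 574.6 -177.   158.3] 23.01
157.0 [ 0.7  1.5 -0.8] [ 574.7 -176.8  156.8] 23.26
155.5 [ 0.7  1.1 -0.7] [ 574.7 -176.7  155.3] 23.51
154.0 [ 0.1  0.6 -0.8] [ 574.8 -176.6  153.9] 23.76
152.5 [-0.8 -0.2  3.7] [ 575.1 -176.7  153.1] 24.01
151.0 [-3.   1.4 10.1] [ 575.2 -176.8  152.7] 24.26
```

The cap entered the bore and landed on the thread at TCP z 152.7. Now I turn it backwards under light force-controlled down-pressure and watch for the drop.

Run:
```python
from h import *
s=bot.get_state(); p=np.array([575.0,-176.6]); f0=np.array([0.,-.5,-1.6]); a=BAR; zmax=z0=s["tool_pos"][2]; zc=z0-.9
for i in range(22):
    a+=d2(7); bot.servo_line([*p,zc],down(a),40); s=bot.get_state(); f=s["force"]-f0; z=s["tool_pos"][2]; zmax=max(z,zmax)
    print(round(np.degrees(a)),f.round(1),s["tool_pos"].round(1),"Mz",s["ft_torque"][2].round(2),round(s["t"],2),round(s["finger_gap"]*93,1))
    lat=np.hypot(*f[:2])
    if lat>3: p=p+f[:2]/lat*min(.5,lat*.08)
    zc=z-(.9 if f[2]>2 else 2.2)
    if z<zmax-6 and f[2]>3: break
```

```text
15 [-1.8  1.9  8.1] [ 575.  -176.4  152.5] Mz 0.21 24.53 11.7
22 [ 0.3  0.2 -0.4] [ 574.7 -176.4  150.9] Mz 0.03 24.81 11.6
29 [-0.4  0.1  0.2] [ 574.7 -176.5  148.1] Mz 0.02 25.08 11.8
36 [0.6 1.6 1.6] [ 575.3 -176.6  146.3] Mz -0.03 25.36 11.9
43 [ 0.2  3.4 10.2] [ 576.4 -176.6  146.2] Mz -0.01 25.63 12.1
```

The drop came at about 20° back (z fell from 152.5 to about 145). I release so the cap can sink freely, regrip half a turn round for wrist range, and screw it down clockwise.

Run:
```python
from h import *
bot.open(); s=bot.get_state(); q=np.array(s["q"]); q[5]-=np.pi; a=yaw_now()
p=np.array([575.3,-176.6])
bot.movej(q); bot.servo_line([*p,147],down(d2(43+180)),60); bot.pause(.2); f0=F(); bot.close(55); a=d2(223)
s=bot.get_state(); print(s["t"],s["tool_pos"].round(1),f0.round(1),np.degrees(yaw_now())%360,s["finger_gap"]*93,(s["force"]-f0).round(1))
zc=s["tool_pos"][2]-.5; 
for i in range(34):
    a-=d2(7); bot.servo_line([*p,zc],down(a),40); s=bot.get_state(); f=s["force"]-f0; z=s["tool_pos"][2]; m=s["ft_torque"][2]
    print(round(np.degrees(a)),round(np.degrees(yaw_now())%360),f.round(1),s["tool_pos"].round(1),"Mz",m.round(2),round(s["t"],2),round(s["finger_gap"]*93,1))
    lat=np.hypot(*f[:2])
    if lat>3: p=p+f[:2]/lat*min(.5,lat*.08)
    zc=z-(.9 if f[2]<6 else .5)
    if abs(m)>.4 or s["t"]>52: break
```

```text
31.3 [ 575.4 -176.8  147.1] [-0.9 -0.3  1.2] 222.99461883929993 11.593610217795447 [ 0.8  0.  -1.3]
216 216 [ 2.4  0.5 -1.6] [ 575.3 -176.5  146.5] Mz -0.05 31.57 11.5
209 209 [1.2 0.9 0.1] [ 575.4 -176.5  145.9] Mz -0.06 31.85 11.3
202 202 [1.  1.7 2.1] [ 575.5 -176.4  145.2] Mz -0.02 32.12 11.5
195 195 [0.9 1.7 1.8] [ 575.3 -176.4  144.6] Mz -0.1 32.4 11.3
188 188 [0.9 2.3 3.9] [ 575.4 -176.4  144. ] Mz -0.09 32.67 11.9
181 181 [-1.   2.2  4.3] [ 575.3 -176.3  143.4] Mz -0.15 32.95 11.9
174 174 [-0.5  2.9  4.5] [ 575.2 -176.1  142.8] Mz -0.25 33.23 12.0
167 167 [-0.6  3.7  4.7] [ 575.2 -176.1  142.3] Mz -0.19 33.5 11.3
160 160 [-0.9  2.4  4. ] [ 575.2 -176.   141.8] Mz -0.11 33.77 11.7
153 153 [-0.6  2.7  4.4] [ 575.1 -175.8  141.2] Mz -0.22 34.05 11.4
146 146 [-1.6  3.1  5.4] [ 575.2 -175.7  140.7] Mz -0.23 34.33 11.7
139 139 [0.4 3.2 4.1] [ 575.4 -175.7  140.2] Mz -0.14 34.6 11.7
132 132 [0.6 3.7 4.7] [ 575.6 -175.2  139.7] Mz -0.18 34.88 11.8
125 125 [-0.6  4.2  4.6] [ 575.7 -175.   139.2] Mz -0.16 35.15 11.9
118 118 [0.2 2.2 4.6] [ 575.5 -175.   138.7] Mz -0.13 35.42 11.4
111 111 [0.7 3.7 4.7] [ 575.6 -174.9  138.2] Mz -0.19 35.7 11.8
104 104 [0.9 3.2 4.8] [ 575.7 -174.8  137.7] Mz -0.13 35.98 11.5
97 97 [1.4 1.4 4. ] [ 575.8 -174.9  137.2] Mz -0.13 36.25 11.4
90 90 [1.2 2.  4.7] [ 576.3 -174.8  137. ] Mz -0.05 36.52 11.5
83 83 [1.9 2.5 4.9] [ 576.6 -174.7  137. ] Mz 0.03 36.8 11.7
76 76 [2.5 2.5 4.6] [ 576.8 -174.8  137. ] Mz -0.0 37.08 11.8
69 69 [1.6 0.9 5.9] [ 576.8 -175.   137. ] Mz 0.03 37.35 11.6
62 62 [2.8 1.3 3.9] [ 576.9 -175.   137. ] Mz -0.03 37.62 11.6
55 55 [ 2.2 -0.1  4.1] [ 577.1 -175.1  136.9] Mz -0.12 37.9 11.7
48 48 [ 2.4 -0.4  5.1] [ 576.9 -175.3  136.9] Mz -0.11 38.17 11.6
41 41 [ 0.1 -0.   7.1] [ 576.4 -175.2  136.9] Mz -0.04 38.45 11.7
34 35 [2.1 2.  5.2] [ 576.2 -174.4  136.9] Mz 0.33 38.73 11.6
27 28 [-1.4  0.6  7.5] [ 575.9 -174.7  136.8] Mz 0.97 39.0 12.4
```

Rim contact came at about 95° and the cap went suddenly tight at about 30° (0.97 N·m). I release, retreat and look.

Run:
```python
from h import *
bot.open(); t=bot.get_state()["tool_pos"]
bot.servo_line([t[0],t[1],240],None,150)
bot.movep([350,-330,300],down(d2(28)))
S=bot.read_camera("side");T=bot.read_camera("top"); print(bot.get_state()["t"])
print([(d["score"],np.round(d["uv"],1)) for d in bot.tip_of("side","cap_seat")][:3],[pix(P(S),[575,-176,z]).round(1) for z in (127,145)])
cv2.imwrite("pics/d.png",np.hstack([cv2.resize(S["pixels"][140:240,230:330],(400,400),interpolation=3),cv2.resize(T["pixels"][140:240,160:260],(400,400),interpolation=3)]))
```

```text
42.35
[(0.98, array([335.1, 362.5])), (0.72, array([265.6, 183.6])), (0.53, array([259.8, 180.9]))] [array([266.8, 183.7]), array([266.6, 177.6])]
```

View pics/d.png

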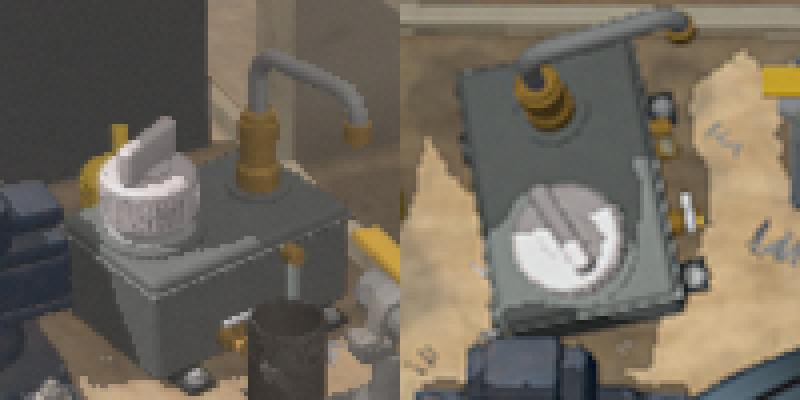

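The side view shows the cap level and low on the neck, with its seat at px (265.6,183.6) against (266.8,183.7) predicted for the mouth. The spout is swung well clear and the robot touches nothing.

```bash
python3 -c "
from station import bot
print(bot.hand_in())"
```

```text
the job is handed in; nothing more can be done
None
```

The job is handed in at about 42 s of the 72 s allowed: the spout is swung clear, and the cap dropped into its thread and is screwed home and nipped tight (0.97 N·m, above the 0.3 N·m called plenty); I didn't move the other fittings.

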